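# Load the plate chamber: T-handle, sliding hood, stack-nest trays

### The job

Put every loose dish tray from the bench into the bench-top plate chamber, one on top of another on the tray already inside, each turned end for end relative to the tray under it so that it stands on the rim lugs and does not nest. To get in, press the release button so that the T-handle pops out, turn the handle as far as it goes to unlatch, and slide the hood fully open; when all the trays are stacked, slide the hood fully shut, turn the handle back and push it in until it catches and stays in. Leave the other things on the bench standing.

Things in the scene. Friction and masses are not known exactly. Their poses are not given: they have to be found in the camera images.
- chamber: Fixed white bench-top chamber. Origin on the bench under the dock; x away from the robot, y left, z up, turned slightly. Deck x -107..107, y -245..105 mm, 22 mm high. Upright end panel at y 88..96 up to z 205; steel keeper (x -10..10) on it to z 215. The T-handle bar is at x 0, y 50 and the button at x -69, y 50 when the hood is shut.
- dock (a point): Point on top of the chamber's deck, 22 mm above the bench, under the middle of the tray stack; axes as the chamber's. A tray in the stack is centred over this point with its length along x.
- hood (a joint): Slide of the clear white-framed hood, m: 0 shut against the end panel, 0.165 fully open, moving to the chamber's -y. Shut it spans x -102..102, y -75..85 mm; roof z 200..208, +y end open, carries handle and button. About 2 N friction, stays where left. Opens only with handle_turn above about 0.4, shuts fully only with the handle still turned.
- bar_top (a point): Middle of the top of the T-handle's aluminium bar: 80 mm along this point's x, 18 wide (y), 18 high. It sits in a dark 104 x 46 mm escutcheon on the hood's roof. Pushed in, its top is 5 mm above the escutcheon (38 mm above the roof, 4 mm gap round it); popped out it is 32 mm higher, 19 mm clear below: grip across its width. It also serves to pull the hood.
- handle_pop (a joint): How far the T-handle stands out, m: 0 in and caught, 0.032 out. A spring drives it out (7 N in, 3 N out). To relatch, push down on the middle of the bar to about -0.002 (about 10 N; stop at -0.003): it snaps under the catch and stays at 0. Goes in only within about 0.08 rad of turn 0.
- handle_turn (a joint): Turn of the T-handle about its vertical middle axis, rad: 0 latched (bar along chamber x), growing anticlockwise seen from above to a stop at 1.3; a hooked tongue under the bar leaves the keeper at about 0.4. Friction about 0.08 N m, stays where left. Cannot turn while pushed in.
- button_top (a point): Middle of the top of the round black release button, 24 mm across, beside the escutcheon on the robot's side (chamber -x), 37 mm above the hood's roof when up.
- release (a joint): How far the release button is pushed down, m: 0 up, 0.008 fully down (about 6 N); it frees the handle at about 0.004 and springs back.
- base_a: Tray already standing on the dock in some starts, its x along chamber +x; same make as tray1, not to be moved. None when absent (then base_b stands there).
- base_b: Tray already standing on the dock in the other starts, its x along chamber -x; same make as tray1. None when absent.
- tray1: Loose white stack-nest tray, dishes clipped in, 0.2-0.33 kg, on the bench at any yaw; origin mid-underside, z up. Rim 130 long (x) x 68 wide (y), top at z 55 mm; its upright skirt z 39..55 is gripped across the width; the body below is narrower. Only the +x end has a pull lip, 12 mm long x 40 wide, to x 77. Inside the rim 4 lugs (x 42 and -22, tops z 40). None when absent.
- tray2: Same make as tray1. Outside the body are 4 feet (x -42 and 22 mm, undersides z 6). Set on a tray with its lip at the other end, centred within 3 mm across and 4 mm along, the feet stand on its lugs and the origin is 34 mm above the lower tray's; the same way round it drops in and nests at about 20 mm. None when absent.
- tray3: Loose tray, same make as tray1. None when absent.
- tray4: Loose tray, same make as tray1. None when absent.
- bottle: Brown bottle with black cap, 60 mm across, 150 tall, loose, not part of the job. Origin at its foot.
- jar: White jar, 64 mm across, 85 tall, loose, not part of the job. Origin at its foot.
- beaker: Glass beaker, 60 mm across, 75 tall, loose, not part of the job. Origin at its foot.
- tipbox: Grey box of pipette tips, clear lid, 85 x 120 x 80 mm, loose, beyond the chamber, not part of the job. Origin at its foot.
Not all that is in view belongs to the job. Leave any purple or red look-alike of the tray2 alone.

How it is judged:
On the way, in this order (a step that is already met when the one before it is completed fails the run):
1. the T-handle has popped out (value of joint handle_pop above 0.022 m), for 0.1 s.
2. the handle is turned to unlatch (value of joint handle_turn above 0.9 rad), for 0.1 s.
3. the hood is slid open (value of joint hood above 0.15 m), for 0.2 s.
4. every loose tray stands on the stack on its rim lugs ((z of tray1 in the frame of dock between 0.029 and 0.039 m or z of tray1 in the frame of dock between 0.063 and 0.073 m or z of tray1 in the frame of dock between 0.097 and 0.107 m) and horizontal distance between each of tray1, tray2, tray3, tray4 and dock below 0.015 m and angle between each of tray1, tray2, tray3, tray4's own z axis and vertical below 0.06 rad and angle between the x axis of each of tray1, tray2, tray3, tray4 and the x axis of dock, either way round below 0.15 rad and linear speed of each of tray1, tray2, tray3, tray4 below 0.03 m/s and (z of tray2 in the frame of dock between 0.029 and 0.039 m or z of tray2 in the frame of dock between 0.063 and 0.073 m or z of tray2 in the frame of dock between 0.097 and 0.107 m) and (z of tray3 in the frame of dock between 0.029 and 0.039 m or z of tray3 in the frame of dock between 0.063 and 0.073 m or z of tray3 in the frame of dock between 0.097 and 0.107 m) and (z of tray4 in the frame of dock between 0.029 and 0.039 m or z of tray4 in the frame of dock between 0.063 and 0.073 m or z of tray4 in the frame of dock between 0.097 and 0.107 m) and distance between each of base_a, base_b and dock below 0.012 m), for 0.3 s.
5. the hood is slid shut (value of joint hood below 0.006 m), for 0.2 s.
At the end, for the whole second after the job is handed in: Each loose tray stands on the lugs below it (34, 68 or 102 mm above the deck, +-5 mm; within 15 mm of the dock, 0.06 rad of upright, 0.15 rad of chamber x, at rest); first tray within 12 mm of the dock; hood shut within 6 mm; handle back within 0.12 rad and in within 4 mm (all of step 4 and value of joint hood below 0.006 m and value of joint handle_turn below 0.12 rad and value of joint handle_pop below 0.004 m); the robot touches nothing.
It fails at once if a bottle, jar, beaker or tip box is knocked over (angle between any of bottle, jar, beaker, tipbox's own z axis and vertical above 0.6 rad).
Of base_a, base_b only 1 to 1 are there at a start; the rules pass over those that are not, and their reading is None.
Of tray1, tray2, tray3, tray4 only 2 to 3 are there at a start; the rules pass over those that are not, and their reading is None.
At some moment in a run one of tray1, tray2, tray3, tray4 may be knocked a few centimetres aside while the robot is not near it.
Once in a run the grip may slacken for a moment while it holds something.
It also fails if it takes over 210 s, if anything falls off the work surface, if the arm or the gripper's body presses on something with over 40 N, if the wrist force passes 120 N, or if a joint passes its speed limit or range.

### The arm

A 6-joint arm with a two-finger parallel gripper is mounted at the origin on the work surface. World frame = base frame: x ahead of the robot, y to its left, z up, the work surface at z = 0. Lengths are in m, angles in rad, forces in N, time in s.
With the tool pointing down it reaches from about 0.275 to 0.85 m from the base axis. Payload 5.2 kg.
Tool frame: the origin (TCP) lies midway between the tips of the shut fingers; the grasp point (between the pads) lies 19 mm behind it; z points along the fingers, y is the line along which they close (so a half turn about z gives the same grasp; the last joint's range is limited). The gripper opens to 85 mm and grips with 20 to 120 N. Pads are 22 mm wide; open, the fingers measure 114 mm over their backs; the gripper's body (76 mm by 85 mm) begins 54 mm behind the grasp point. The pads swing forward as they close: fully open they stand 13 mm farther back than shut.
Start: joints at [0.94, 0.259, 1.535, -0, 1.348, -0.203], TCP at [0.228, 0.5, 0.231] pointing down, gripper open.
Joint ranges: [-3.14, 3.14], [-0.91, 2.08], [0.19, 2.58], [-1.22, 4.36], [0.22, 2.71], [-3.12, 3.12]. Speed limits (rad/s): [2.57, 2.57, 3.14, 3.14, 3.14, 3.14].

### API

Orientations are given as a rotation vector (axis times angle).
In Python, from rig import robot, viewer, hand_in gives the robot as it stands.
- The arm moves only by the shell command python3 -m inch 'ROWS' [OPENING] [FORCE]. ROWS is JSON, one flat list of numbers, 4 for each row, row after row: the shift along the world's x, y, z normalised to -1 to 1, where 1 is 3 cm, then the turn about the world's z normalised to -1 to 1, where 1 is 2 pi rad. In form: [x, y, z, twist, x, y, z, twist, ...]. A call has 1 to 5 rows; each row shifts and turns the commanded pose from where the row before left it; what a row does not reach is not made up. A row lasts 1/8 s, in which the tool goes at most 62.5 mm and 10.7 degrees, less where a joint would pass 70% of its speed; a pose out of reach is approached as far as the arm can. A call with a number of a shift or a turn outside -1 to 1 is refused whole. A call with a gripper value outside its range is refused whole. OPENING is the opening, from -1 (shut) to 1 (fully open), set as the call begins (- or left out, the last holds). The fingers move at their own pace and stop on an object; FORCE is the grip in N (left out, the last holds). Time passes only in rows, so rows that do not move let the fingers close. It gives the time, the measured TCP pose, the force, the opening and the grip force at its end, in the units of the state.
- robot.read_state(): the state, without advancing time (a new reading comes with each control period).
- viewer.grab_frame(name): name is "side" or "top" or "wrist"; returns (picture, depth): 400x640x3 uint8, blue, green, red; 400x640 float32, m along the optical axis (not along the pixel's ray), 0 where there is no reading.
- viewer.camera_params(name): a dict with "fx", "fy", "cx", "cy" (pixels), "rvec" (rotation vector, rad) and "tvec" (3), from world to camera coordinates, as OpenCV has them. Camera axes: x right, y down, z forward; pixel columns grow to the right and rows downward; lengths in m; the calibration is good to about 2 mm. A picture is of the moment at which its call begins: read the wrist's pose just before it. camera_params takes no time and is no camera call; for the wrist camera it gives the pose at the moment of the call.
- hand_in(): hands the job in; it is judged then, once.
The state is a dict: "time": time; "joints": joint angles; "qvel": joint speeds; "tau": joint torques, N m; "tcp_pos": TCP position; "tcp_rot": TCP orientation; "ft_force": force on the tool from outside, world axes, zero at the start; "wrist_torque": the same for the moment, N m; "opening": opening from 0.0 (shut) to 1.0 (fully open); "grip_force": force on a finger pad.
Only numpy, scipy, OpenCV 4.12 (cv2) and the standard library are available. Lean on these libraries where they do the work, as an engineer would, in place of code of your own. Each camera call takes 0.05 s, during which the arm holds its last target. There are 200 camera calls.

## Working session

There is one attempt and no reset: what is moved stays moved. The work goes in short steps, Python scripts to look and compute and a shell command to move; the robot and the scene stay as the last step left them, time stands still between calls to the robot, and variables do not carry over. Pictures are saved under pics/ and viewed, at most 14 in all, crops included, and the job is handed in when it is done.

```bash
ls; mkdir -p pics
cat > h.py <<'E'
import numpy as np, cv2
from rig import robot, viewer, hand_in
def cam(n):
    p=viewer.camera_params(n); K=np.array([[p['fx'],0,p['cx']],[0,p['fy'],p['cy']],[0,0,1]])
    return K,cv2.Rodrigues(np.array(p['rvec'],float))[0],np.array(p['tvec'],float)
def ray(c,u,v,z):
    K,R,t=c; d=R.T@np.linalg.solve(K,[u,v,1.]); o=-R.T@t
    return o+d*(z-o[2])/d[2]
def cloud(c,D):
    K,R,t=c; v,u=np.mgrid[:D.shape[0],:D.shape[1]]
    P=np.stack([(u-K[0,2])/K[0,0]*D,(v-K[1,2])/K[1,1]*D,D],-1)
    return (P-t)@R
def snap(n,f=None):
    c=cam(n); im,D=viewer.grab_frame(n)
    if f: cv2.imwrite('pics/'+f,im)
    return c,im,D,cloud(c,D)
E
python3 - <<'E'
from h import *
for n in('top','side'):
    c,im,D,P=snap(n,n+'0.png'); np.savez(n+'0.npz',im=im,D=D,P=P)
    print(n,-c[1].T@c[2],c[0][0,0],c[1][2])
s=robot.read_state(); print(s['tcp_pos'],s['tcp_rot'],s['time'],s['ft_force'])
E
```

```text
pics
top [0.32021525 0.00338345 1.45594176] 374.10466717555846 [ 0.20088347 -0.01388163 -0.97951678]
side [ 0.19478202 -0.1744423   1.35665332] 474.41598339293284 [ 0.28101063  0.11919785 -0.95227354]
[0.22788286 0.50006266 0.23056667] [-6.66701264e-01 -3.06941879e+00  2.35842462e-03] 0.1 [-0.36379846 -0.12954184  0.67958453]
```

View pics/top0.png

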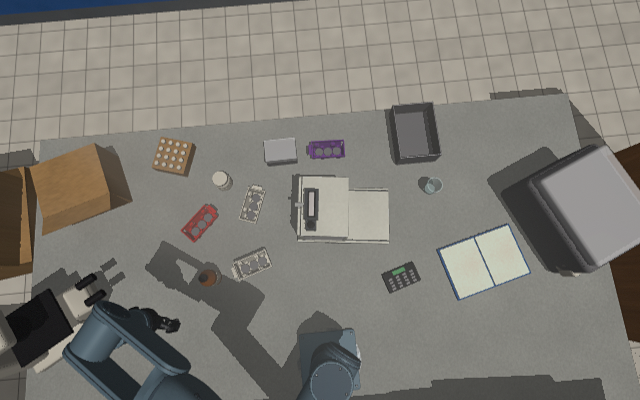

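View pics/side0.png

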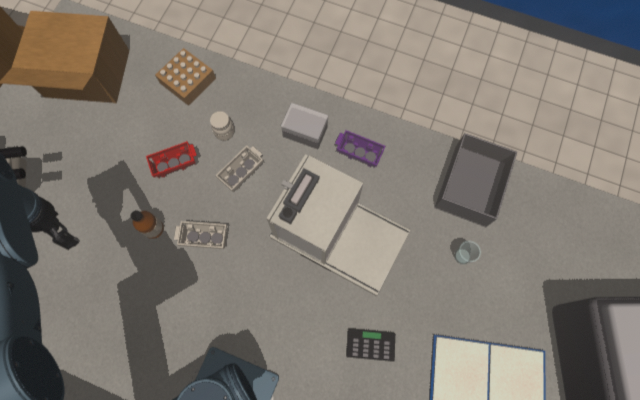

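Top view: two white trays at (253,204) and (252,264). The look-alikes are red (200,222) and purple (326,149). The chamber is at (340,210), with the handle and button at (310,208), and the bottle is at (208,277). I'll enlarge this area and measure.

Run:
```python
from h import *
z=np.load('top0.npz'); im=z['im'];P=z['P']
a=cv2.resize(im[170:290,180:400],None,fx=3.6,fy=3.6,interpolation=cv2.INTER_CUBIC)
cv2.imwrite('pics/crop1.png',a)
for n in('top','side'):
    z=np.load(n+'0.npz'); im=z['im'];P=z['P']
    # heights above bench
    hsv=cv2.cvtColor(im,cv2.COLOR_BGR2HSV)
    m=((P[...,2]>.03)&(P[...,2]<.3)&(P[...,0]>.15)&(P[...,0]<.95)&(abs(P[...,1])<.6)).astype(np.uint8)
    k,l,st,ce=cv2.connectedComponentsWithStats(m)
    for i in range(1,k):
        if st[i,4]<80: continue
        Q=P[l==i]; t=Q[Q[:,2]>np.percentile(Q[:,2],97)-.012]
        r=cv2.minAreaRect((t[:,:2]*1000).astype(np.float32))
        print(n,ce[i].round(),st[i,4],'zmax',np.percentile(Q[:,2],97).round(4),'rect',np.round(r[0],1),np.round(r[1],1),round(r[2],1),'col',hsv[l==i].mean(0).round())
    b=P[(P[...,2]>-.05)&(P[...,2]<.02)&(P[...,0]>.3)&(P[...,0]<.6)&(abs(P[...,1])<.3)]; print('bench z',np.median(b[:,2]))
```

```text
top [416. 131.] 1067 zmax 0.0935 rect [ 817.6 -420.8] [162.5 221.7] 89.7 col [22.  9. 72.]
top [173. 156.] 1088 zmax 0.0653 rect [816.9 536.8] [129.  129.3] 72.5 col [ 17.  81. 138.]
top [280. 151.] 777 zmax 0.0857 rect [791.8 112.6] [ 88.1 121.3] 1.4 col [ 14.   6. 144.]
top [326. 148.] 289 zmax 0.059 rect [785.9 -67.1] [142.1  71. ] 88.4 col [140.  83. 105.]
top [221. 180.] 268 zmax 0.0897 rect [697.3 347.8] [54.8 52.9] 40.4 col [ 21.  27. 157.]
top [323. 209.] 3232 zmax 0.2459 rect [521.3  12.4] [ 46.  136.8] 82.9 col [ 28.  17. 159.]
top [434. 185.] 168 zmax 0.0787 rect [ 597.5 -460.2] [59.1 55. ] 84.7 col [ 72.  14. 125.]
top [252. 202.] 288 zmax 0.0595 rect [595.3 234.7] [ 68.8 142.6] 69.9 col [ 21.  25. 142.]
top [199. 222.] 317 zmax 0.0594 rect [541.8 436.1] [ 70.3 141.7] 44.9 col [  2. 116. 130.]
top [248. 266.] 284 zmax 0.0593 rect [363.6 254.3] [ 68.3 141.6] 17.6 col [ 21.  24. 147.]
top [209. 278.] 299 zmax 0.1531 rect [333.1 404.1] [25.8 26.2] 25.3 col [15. 70. 82.]
bench z 0.0010304145785412309
side [185.  74.] 1560 zmax 0.0641 rect [816.4 537.3] [128.  129.2] 74.2 col 
[... 346 characters left out ...]
224.1 161.3] 0.1 col [10. 20. 77.]
side [171. 158.] 559 zmax 0.0577 rect [542.8 437.3] [ 74.3 143.3] 44.9 col [  2. 161. 131.]
side [240. 166.] 547 zmax 0.0582 rect [596.1 235.3] [ 72.1 143.4] 70.0 col [ 17.  37. 139.]
side [314. 208.] 6279 zmax 0.2445 rect [523.1  13. ] [ 46.9 139.6] 83.5 col [ 17.  29. 155.]
side [146. 223.] 583 zmax 0.1514 rect [333.8 403.8] [28.4 25.6] 65.7 col [14. 97. 83.]
side [198. 234.] 546 zmax 0.0581 rect [364.7 254.9] [ 69.7 144.2] 17.9 col [ 17.  38. 145.]
side [ 73. 241.] 84 zmax 0.2991 rect [209.8 441.8] [40.2 18.3] 31.1 col [19. 16. 55.]
side [469. 252.] 309 zmax 0.0767 rect [ 599.3 -459. ] [57.9 59.1] 63.0 col [ 50.  12. 124.]
bench z -2.7725947605126667e-05
```

View pics/crop1.png

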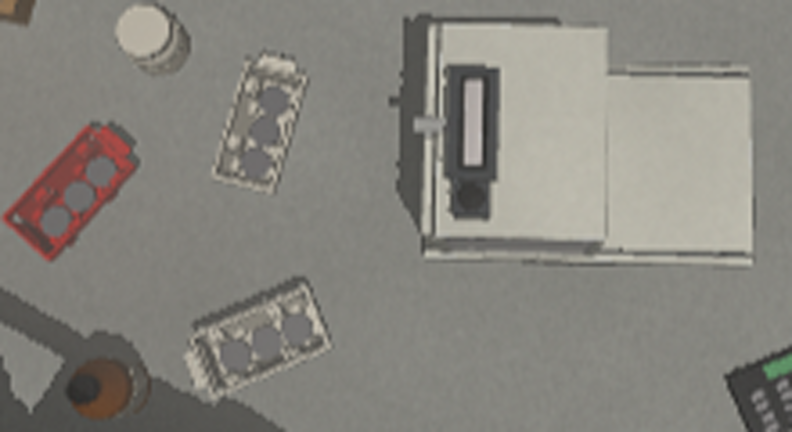

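Two white trays are confirmed in the crop: the far one at crop (262,122), lip up, and the near one at (262,340), lip to the left toward the bottle. They match the description; the red and purple ones are look-alikes. Next I move over the chamber, gripper shut.

```bash
python3 -m inch '[0.44,-1,0.9,-0.028,0.44,-1,0.9,-0.028,0.44,-1,0.9,-0.028,0.44,-1,0.9,-0.028,0.44,-1,0.9,-0.028]' -1
python3 -m inch '[0.44,-1,0.9,-0.028,0.44,-1,0.9,-0.028,0.44,-1,0,-0.028,0.44,-1,0,-0.028,0.44,-1,0,-0.028]'
python3 -m inch '[0.44,-1,0,-0.028,0.44,-1,0,-0.028,0.44,-1,0,-0.028,0.44,-1,0,-0.028,0.44,-1,0,-0.028]'
python3 -m inch '[0.44,-1,0,-0.028,0,0,0,0]'
cat >> h.py <<'E'
def st():
    s=robot.read_state(); R=cv2.Rodrigues(np.array(s['tcp_rot'],float))[0]
    print('t',round(s['time'],2),'tcp',np.round(np.array(s['tcp_pos'])*1000,1),'ydeg',round(np.degrees(np.arctan2(R[1,1],R[0,1])),2),'tilt',round(R[2,2],4),'F',np.round(s['ft_force'],1),'op',round(s['opening'],3),'grip',round(s['grip_force'],1),'q6',round(s['joints'][5],2))
E
python3 - <<'E'
from h import *
st()
c,im,D,P=snap('wrist','w1.png'); np.savez('w1.npz',im=im,D=D,P=P); print(-c[1].T@c[2],c[1])
E
```

```text
time: 0.72
tcp_pos: [0.2942, 0.3493, 0.3668]
tcp_rot: [-1.917, -2.488, 0.001]
ft_force: [0.7, 0.6, -0.1]
opening: 0.002
grip_force: 0.0
time: 1.35
tcp_pos: [0.3603, 0.1994, 0.4201]
tcp_rot: [-2.795, -1.435, 0.001]
ft_force: [-0.3, -0.3, -0.0]
opening: -0.004
grip_force: 0.0
time: 1.98
tcp_pos: [0.4263, 0.0494, 0.42]
tcp_rot: [-3.139, -0.108, 0.001]
ft_force: [0.6, 0.6, 0.2]
opening: 0.001
grip_force: 0.0
time: 2.22
tcp_pos: [0.4398, 0.0188, 0.4194]
tcp_rot: [3.137, -0.164, -0.003]
ft_force: [0.7, 0.6, 0.1]
opening: 0.003
grip_force: 0.0
t 2.23 tcp [439.8  18.8 419.4] ydeg -96.0 tilt -1.0 F [0.7 0.6 0.1] op 0.003 grip 0.0 q6 1.46
[0.50842105 0.01179142 0.56128952] [[-1.05230429e-01 -9.94447692e-01 -5.86647835e-04]
 [-9.55418464e-01  1.00936752e-01  2.77465909e-01]
 [-2.75866119e-01  2.97583508e-02 -9.60735304e-01]]
```

View pics/w1.png

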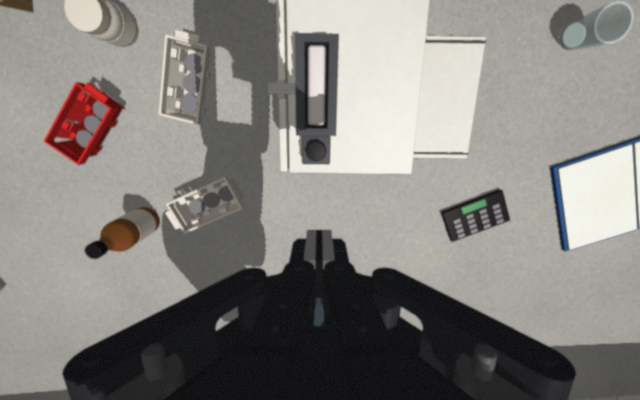

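The wrist view shows the bar at (317,84), the escutcheon around it, and the button at (316,149). Next I measure those precisely.

```bash
cat >> h.py <<'E'
def rect(Q):
    r=cv2.minAreaRect((Q[:,:2]*1000).astype(np.float32)); b=cv2.boxPoints(r)
    e=[b[1]-b[0],b[2]-b[1]]; i=int(np.linalg.norm(e[1])>np.linalg.norm(e[0])); L=e[i]
    a=np.degrees(np.arctan2(L[1],L[0])); a=(a+90)%180-90
    return np.round(r[0],1),round(float(np.linalg.norm(L)),1),round(float(np.linalg.norm(e[1-i])),1),round(a,2)
E
python3 - <<'E'
from h import *
z=np.load('w1.npz'); im=z['im'];P=z['P']; g=cv2.cvtColor(im,cv2.COLOR_BGR2GRAY)
W=np.zeros(g.shape,bool); W[20:175,285:345]=1
dark=(g<95)&W&(P[...,2]>.22); Q=P[dark]; print('dark',rect(Q),np.percentile(Q[:,2],[5,50,95]))
b=np.zeros(g.shape,bool); b[42:128,305:330]=1
bar=(g>120)&b; Q=P[bar]; print('bar',rect(Q),np.percentile(Q[:,2],[5,50,95]))
bt=np.zeros(g.shape,bool); bt[136:163,303:330]=1
print(g[149,290:345]); print(g[130:170,316]); print((P[149,295:340,2]*1000).round())
Q=P[(g<42)&bt]; print('button',rect(Q),np.median(Q[:,2]))
r=W.copy(); 
roof=(g>150)&(P[...,2]>.2)&(P[...,2]<.215); print('roof',rect(P[roof]),np.median(P[roof][:,2]))
deck=(g>150)&(P[...,2]>.015)&(P[...,2]<.03)&(np.arange(640)[None]>420)&(np.arange(640)[None]<490); print('deck',rect(P[deck]),np.median(P[deck][:,2]))
E
```

```text
dark (array([522.8,  15.3]), 134.8, 45.9, np.float32(-7.13)) [0.22412574 0.24024072 0.24456369]
bar (array([538.6,  11.7]), 78.2, 17.3, np.float32(-6.58)) [0.24394546 0.24574905 0.24706453]
[227 233 235 234 233 234 234 235 226 179 131  98  83  78  72  52  34  36
  43  44  48  48  52  52  56  56  59  56  59  62  62  63  65  63  55  55
  76  88  92 113 179 226 236 237 237 236 236 237 236 235 235 237 239 239
 239]
[ 86  87  88  86  86  81  78  80  71  49  32  34  44  48  51  53  53  57
  57  59  58  60  61  62  62  59  62  62  63  62  61  73  90 117 181 227
 234 234 234 235]
[209. 207. 207. 207. 206. 207. 207. 235. 236. 237. 236. 243. 244. 245.
 245. 244. 244. 245. 244. 245. 244. 244. 243. 245. 244. 244. 246. 245.
 245. 243. 244. 235. 234. 236. 233. 232. 208. 207. 207. 208. 207. 207.
 208. 206. 207.]
button (array([477.8,  21.4]), 20.1, 9.2, np.float32(-75.09)) 0.24349610364451596
roof (array([529.9, -27.5]), 198.0, 171.0, np.float32(-7.07)) 0.20744567080155835
deck (array([ 509.9, -228.2]), 214.8, 107.7, np.float32(-5.87)) 0.0214051677912968
```

```bash
python3 -m inch '[1,0.02,-0.9,-0.002,0,0,-1,0,0,0,-1,0,0,0,-1,0,0,0,-1,0]' 
python3 -m inch '[0,0,-0.6,0,0,0,-0.2,0,0,0,-0.1,0,0,0,-0.1,0,0,0,0,0]'
python3 - <<'E'
from h import *
st()
E
```

```text
time: 2.9
tcp_pos: [0.4688, 0.0223, 0.2725]
tcp_rot: [-3.136, 0.173, -0.0]
ft_force: [-0.3, -0.5, 1.0]
opening: -0.001
grip_force: 0.0
time: 3.52
tcp_pos: [0.4698, 0.0213, 0.2441]
tcp_rot: [-3.136, 0.178, -0.002]
ft_force: [0.2, 1.9, 3.8]
opening: -0.002
grip_force: 1.3
t 3.52 tcp [469.8  21.3 244.1] ydeg -96.5 tilt -1.0 F [0.2 1.9 3.8] op -0.002 grip 1.3 q6 1.49
```

```bash
python3 -m inch '[0,0,-0.1,0,0,0,-0.1,0,0,0,-0.05,0,0,0,0,0]' 
python3 -m inch '[0,0,1,0,0,0,1,0,0,0,1,0,0,0,0.7,0,0,0,0,0]'
python3 - <<'E'
from h import *
st()
c,im,D,P=snap('wrist'); np.savez('w2.npz',im=im,D=D,P=P)
g=cv2.cvtColor(im,cv2.COLOR_BGR2GRAY)
m=(P[...,2]>.265)&(P[...,2]<.29)&(P[...,0]>.48); m[220:]=0
Q=P[m]; print(m.sum(),rect(Q),np.percentile(Q[:,2],[5,50,95]))
E
```

```text
time: 4.03
tcp_pos: [0.4698, 0.0211, 0.2369]
tcp_rot: [-3.136, 0.178, -0.003]
ft_force: [-2.0, 2.7, 10.4]
opening: 0.001
grip_force: 4.8
time: 4.65
tcp_pos: [0.4701, 0.0207, 0.3478]
tcp_rot: [3.136, -0.179, 0.004]
ft_force: [0.1, 0.7, -0.1]
opening: 0.002
grip_force: 0.0
t 4.65 tcp [470.1  20.7 347.8] ydeg -96.52 tilt -1.0 F [ 0.1  0.7 -0.1] op 0.002 grip 0.0 q6 1.49
2640 (array([538.4,  11.5]), 79.1, 18.0, np.float32(-6.08)) [0.27556278 0.27731536 0.27846851]
```

```bash
python3 -m inch '[1,-0.15,0,0,1,-0.15,0,0,0.28,0,-0.2,0,0,0,-1,0,0,0,-1,0]' 0
python3 -m inch '[0,0,-0.9,0,0,0,-0.1,0,0,0,0,0]'
python3 -m inch '[0,0,0,0,0,0,0,0,0,0,0,0,0,0,0,0]' -1 40
python3 - <<'E'
from h import *
st()
E
```

```text
time: 5.32
tcp_pos: [0.5367, 0.0123, 0.2786]
tcp_rot: [-3.136, 0.178, 0.003]
ft_force: [0.1, 0.1, -0.2]
opening: 0.499
grip_force: 0.0
time: 5.7
tcp_pos: [0.5375, 0.0121, 0.251]
tcp_rot: [-3.137, 0.178, 0.001]
ft_force: [0.4, 0.2, -1.2]
opening: 0.5
grip_force: 0.0
time: 6.2
tcp_pos: [0.5382, 0.0113, 0.2515]
tcp_rot: [3.135, -0.179, 0.003]
ft_force: [-0.4, -5.3, 3.1]
opening: 0.204
grip_force: 42.5
t 6.2 tcp [538.2  11.3 251.5] ydeg -96.53 tilt -1.0 F [-0.4 -5.3  3.1] op 0.204 grip 42.5 q6 1.5
```

```bash
python3 -m inch '[0,0,0,0.026,0,0,0,0.026,0,0,0,0.026,0,0,0,0.026,0,0,0,0.026]'
python3 -m inch '[0,0,0,0.026,0,0,0,0.026,0,0,0,0.022,0,0,0,0]'
python3 - <<'E'
from h import *
s=robot.read_state();st();print(s['wrist_torque'])
E
```

```text
time: 6.82
tcp_pos: [0.5385, 0.01, 0.2514]
tcp_rot: [2.943, 1.087, 0.001]
ft_force: [1.1, -9.4, 3.6]
opening: 0.203
grip_force: 45.8
time: 7.32
tcp_pos: [0.5391, 0.0095, 0.2516]
tcp_rot: [2.616, 1.73, 0.0]
ft_force: [2.6, -11.2, 3.8]
opening: 0.201
grip_force: 45.9
t 7.33 tcp [539.1   9.5 251.6] ydeg -23.03 tilt -1.0 F [  2.6 -11.2   3.8] op 0.201 grip 45.9 q6 0.22
[-1.61721128 -0.16718716  0.07698803]
```

```bash
python3 -m inch '[-0.05,-0.4,0,0,-0.1,-0.8,0,0,-0.1,-0.8,0,0,-0.1,-0.8,0,0,-0.1,-0.8,0,0]'
python3 -m inch '[-0.1,-0.8,0,0,-0.1,-0.8,0,0,-0.02,-0.2,0,0,0,-0.1,0,0,0,0,0,0]'
python3 - <<'E'
from h import *
st()
E
```

```text
time: 7.95
tcp_pos: [0.5267, -0.0955, 0.2518]
tcp_rot: [2.619, 1.732, 0.01]
ft_force: [8.7, 2.2, 4.0]
opening: 0.205
grip_force: 45.9
time: 8.57
tcp_pos: [0.52, -0.1531, 0.2517]
tcp_rot: [2.618, 1.731, 0.008]
ft_force: [6.8, -0.7, 3.9]
opening: 0.203
grip_force: 45.8
t 8.57 tcp [ 520.  -153.1  251.7] ydeg -23.08 tilt -1.0 F [ 6.8 -0.7  3.9] op 0.203 grip 45.8 q6 -0.09
```

```bash
python3 -m inch '[0,-0.1,0,0,0,-0.06,0,0,0,0,0,0]'
python3 -m inch '[0,0,0,0,0,0,0,0,0,0,0.5,0,0,0,1,0,0,0,1,0]' 0.2
python3 -m inch '[-0.5,0.5,1,-0.0255,-0.5,0.8,1,-0.0255,-0.5,0.8,0.5,-0.0255,-0.5,0.8,0.5,-0.0255,-0.5,0.8,0,-0.0255]'
python3 -m inch '[0,0,0,-0.0255,0,0,0,-0.0255,0,0,0,-0.0255,0,0,0,0]'
python3 - <<'E'
from h import *
st()
c,im,D,P=snap('wrist','w3.png'); np.savez('w3.npz',im=im,D=D,P=P)
c,im,D,P=snap('top','t3.png'); np.savez('t3.npz',im=im,D=D,P=P)
c,im,D,P=snap('side'); np.savez('s3.npz',im=im,D=D,P=P)
E
```

```text
time: 8.95
tcp_pos: [0.5198, -0.1551, 0.2512]
tcp_rot: [-2.619, -1.733, -0.011]
ft_force: [7.2, 7.0, 3.2]
opening: 0.199
grip_force: 45.8
time: 9.57
tcp_pos: [0.5175, -0.1579, 0.3275]
tcp_rot: [2.621, 1.732, 0.0]
ft_force: [0.9, -0.4, 0.6]
opening: 0.603
grip_force: 0.0
time: 10.2
tcp_pos: [0.4424, -0.0463, 0.4182]
tcp_rot: [3.089, 0.564, 0.005]
ft_force: [-0.0, 0.2, -0.1]
opening: 0.604
grip_force: 0.0
time: 10.7
tcp_pos: [0.4425, -0.0468, 0.4167]
tcp_rot: [3.136, -0.176, 0.002]
ft_force: [0.9, -0.2, 0.1]
opening: 0.599
grip_force: 0.0
t 10.7 tcp [442.5 -46.8 416.7] ydeg -96.44 tilt -1.0 F [ 0.9 -0.2  0.1] op 0.599 grip 0.0 q6 1.33
```

View pics/w3.png

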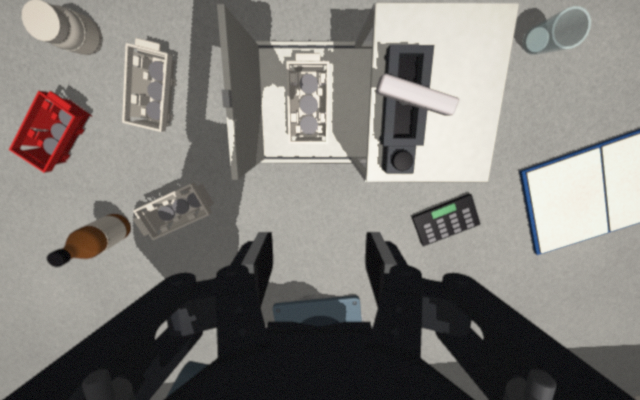

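View pics/t3.png

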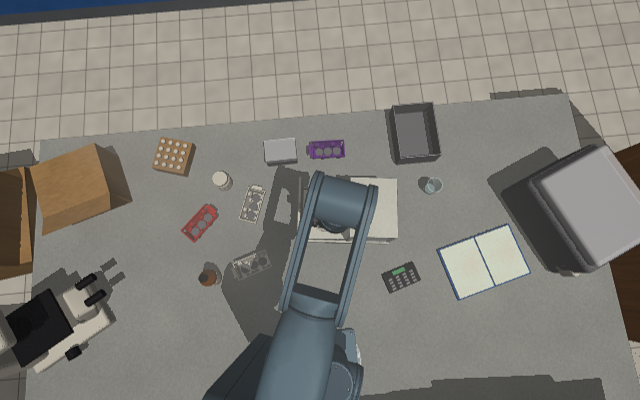

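The hood is open. The base tray at (308,98) has its lip at the far end (+x), so it is base_a. That means the first tray goes lip toward the robot and the second lip away. Next I measure the trays.

```bash
cat >> h.py <<'E'
def tray(P,c,zlo,zhi,r=.11,lip=None):
    """rim points near c (m); returns origin and lip-direction yaw (deg)"""
    m=(P[...,2]>zlo)&(P[...,2]<zhi)&(np.hypot(P[...,0]-c[0],P[...,1]-c[1])<r)
    k,l,s,_=cv2.connectedComponentsWithStats(m.astype(np.uint8)); i=1+np.argmax(s[1:,4]); Q=P[l==i]
    ctr,L,W,a=rect(Q); e=np.array([np.cos(np.radians(a)),np.sin(np.radians(a))]); n=np.array([-e[1],e[0]])
    d=Q[:,:2]*1000-ctr; s=d@e; w=d@n
    # narrow end = lip
    wp=np.ptp(w[s>L/2-9]); wm=np.ptp(w[s<-L/2+9]); sg=1 if wp<wm else -1
    yaw=a if sg>0 else (a+360)%360-180
    print('rim',ctr,L,W,'endw',wp.round(),wm.round(),'z',np.percentile(Q[:,2],[50,95]).round(4),'origin',(ctr-6*sg*e).round(1),'lipyaw',round(float(yaw),1))
E
python3 - <<'E'
from h import *
for f in('w3','s3','t3'):
    P=np.load(f+'.npz')['P']; print(f)
    for c,lo,hi in(((.532,-.038),.066,.09),((.595,.235),.045,.07),((.364,.254),.045,.07)):
        try: tray(P,c,lo,hi)
        except Exception as e: print(e)
E
```

```text
w3
rim [537.9 -38.4] 139.8 68.0 endw 38.0 67.0 z [0.0764 0.078 ] origin [531.9 -37.7] lipyaw -6.6
rim [594.8 237. ] 141.7 70.7 endw 40.0 69.0 z [0.0538 0.056 ] origin [589.2 239.1] lipyaw -20.0
rim [363.4 255.8] 142.7 68.1 endw 68.0 39.0 z [0.0545 0.0564] origin [365.2 250.1] lipyaw 107.7
s3
rim [499.2 -34.3] 68.5 62.0 endw 60.0 62.0 z [0.0749 0.0792] origin [498.5 -40.3] lipyaw 83.2
rim [584.4 207.7] 139.4 23.3 endw 5.0 9.0 z [0.0522 0.0581] origin [578.6 209.2] lipyaw -14.2
rim [405.5 212.1] 67.3 32.4 endw 4.0 10.0 z [0.053  0.0582] origin [403.5 206.5] lipyaw 70.1
t3
rim [477.4 -14. ] 29.5 12.4 endw 12.0 1.0 z [0.075  0.0807] origin [477.9  -8. ] lipyaw -94.7
rim [594.3 234.3] 141.7 70.0 endw 38.0 67.0 z [0.0547 0.0607] origin [588.7 236.4] lipyaw -20.4
rim [363.3 254.4] 142.7 68.1 endw 66.0 40.0 z [0.055  0.0601] origin [365.1 248.7] lipyaw 107.8
```

```bash
python3 -m inch '[-0.215,0.825,0,0.0265,-0.215,0.825,-0.2,0.0265,-0.215,0.825,-0.5,0.0265,-0.215,0.825,-0.5,0.0265,-0.215,0.825,-0.5,0.0265]' 1
python3 -m inch '[-0.215,0.825,-0.5,0.0265,-0.215,0.825,-0.5,0.0265,-0.215,0.825,-0.5,0.0265,-0.215,0.825,-0.5,0.0265,-0.215,0.825,-0.5,0.0265]'
python3 -m inch '[-0.215,0.825,-0.5,0.0265,-0.215,0.825,-0.5,0.026,0,0,0,0]'
python3 - <<'E'
from h import *
st()
for n in('wrist','side'):
    c,im,D,P=snap(n,n+'4.png'); print(n)
    tray(P,(.365,.250),.045,.07)
E
```

```text
time: 11.48
tcp_pos: [0.4101, 0.0777, 0.3645]
tcp_rot: [2.937, 1.116, 0.0]
ft_force: [0.1, -0.1, -0.4]
opening: 0.999
grip_force: 0.0
time: 12.1
tcp_pos: [0.3779, 0.2015, 0.2895]
tcp_rot: [2.234, 2.208, 0.0]
ft_force: [0.9, 0.4, 0.2]
opening: 1.002
grip_force: 0.0
time: 12.48
tcp_pos: [0.3641, 0.251, 0.2589]
tcp_rot: [-1.846, -2.54, 0.003]
ft_force: [0.4, -0.3, 0.8]
opening: 0.997
grip_force: 0.0
t 12.47 tcp [364.1 251.  258.9] ydeg 18.0 tilt -1.0 F [ 0.4 -0.3  0.8] op 0.997 grip 0.0 q6 0.04
wrist
rim [363.5 255.6] 142.1 68.1 endw 67.0 39.0 z [0.0543 0.0557] origin [365.3 249.9] lipyaw 107.8
side
rim [364.4 255.3] 142.6 70.1 endw 68.0 39.0 z [0.053 0.058] origin [366.2 249.6] lipyaw 107.7
```

```bash
python3 -m inch '[0.04,-0.04,-1,0,0,0,-1,0,0,0,-1,0,0,0,-1,0,0,0,-1,0]' 1
python3 -m inch '[0,0,-1,0,0,0,-1,0,0,0,-0.6,0,0,0,-0.3,0,0,0,0,0]' 
python3 -m inch '[0,0,0,0,0,0,0,0,0,0,0,0,0,0,0,0]' -1 60
python3 - <<'E'
from h import *
st()
E
```

```text
time: 13.2
tcp_pos: [0.3678, 0.2483, 0.1099]
tcp_rot: [1.854, 2.534, 0.002]
ft_force: [1.0, -0.2, 0.5]
opening: 0.998
grip_force: 0.0
time: 13.82
tcp_pos: [0.367, 0.2487, 0.023]
tcp_rot: [1.853, 2.537, -0.0]
ft_force: [0.6, 0.3, 0.2]
opening: 0.999
grip_force: 0.0
time: 14.32
tcp_pos: [0.3673, 0.2491, 0.024]
tcp_rot: [1.85, 2.537, 0.002]
ft_force: [-0.7, -3.0, 5.7]
opening: 0.784
grip_force: 67.8
t 14.32 tcp [367.3 249.1  24. ] ydeg 17.79 tilt -1.0 F [-0.7 -3.   5.7] op 0.784 grip 67.8 q6 0.03
```

```bash
python3 -m inch '[0,0,0.2,0,0,0,0.8,0,0,0,1,0,0,0,1,0,0,0,0.7,0]'
python3 - <<'E'
from h import *
st()
E
```

```text
time: 14.95
tcp_pos: [0.3666, 0.2493, 0.1356]
tcp_rot: [1.85, 2.538, 0.002]
ft_force: [0.4, 0.1, -2.1]
opening: 0.787
grip_force: 68.2
t 14.95 tcp [366.6 249.3 135.6] ydeg 17.8 tilt -1.0 F [ 0.4  0.1 -2.1] op 0.787 grip 68.2 q6 0.03
```

```bash
python3 -m inch '[-0.045,-0.5,0,0.0181,-0.045,-0.885,0,0.0181,-0.045,-0.885,0,0.0181,-0.045,-0.885,0,0.0181,-0.045,-0.885,0,0.0181]'
python3 -m inch '[-0.045,-0.885,0,0.0181,-0.045,-0.885,0,0.0181,-0.045,-0.885,0,0.0181,-0.045,-0.885,0,0.0181,-0.045,-0.885,0,0.0181]'
python3 -m inch '[0,-0.385,0,0,0,0,0,0]'
python3 - <<'E'
from h import *
st()
c,im,D,P=snap('wrist','w5.png'); np.savez('w5.npz',im=im,D=D,P=P)
tray(P,(.353,-.016),.15,.18)
tray(P,(.532,-.038),.066,.09)
c,im,D,P=snap('side');tray(P,(.353,-.016),.15,.18);tray(P,(.532,-.038),.066,.09); tray(P,(.59,.237),.045,.07)
E
```

```text
time: 15.58
tcp_pos: [0.3594, 0.1271, 0.1342]
tcp_rot: [1.059, 2.957, 0.0]
ft_force: [0.5, 0.0, -2.8]
opening: 0.783
grip_force: 68.2
time: 16.2
tcp_pos: [0.3527, -0.0056, 0.1342]
tcp_rot: [0.187, 3.135, -0.0]
ft_force: [0.7, -0.2, -2.0]
opening: 0.784
grip_force: 68.2
time: 16.45
tcp_pos: [0.353, -0.0167, 0.134]
tcp_rot: [0.199, 3.135, 0.0]
ft_force: [-0.1, -0.2, -3.1]
opening: 0.783
grip_force: 68.2
t 16.45 tcp [353.  -16.7 134. ] ydeg 82.73 tilt -1.0 F [-0.1 -0.2 -3.1] op 0.783 grip 68.2 q6 -1.81
rim [334.5 -14.1] 120.3 94.7 endw 62.0 40.0 z [0.1642 0.1745] origin [340.5 -14.9] lipyaw 172.6Traceback (most recent call last):
  File "<stdin>", line 5, in <module>
  File "h.py", line 28, in tray
    k,l,s,_=cv2.connectedComponentsWithStats(m.astype(np.uint8)); i=1+np.argmax(s[1:,4]); Q=P[l==i]
                                                                      ~~~~~~~~~^^^^^^^^^
    return _wrapfunc(a, 'argmax', axis=axis, out=out, **kwds)
    return bound(*args, **kwds)
ValueError: attempt to get argmax of an empty sequence
```

View pics/w5.png

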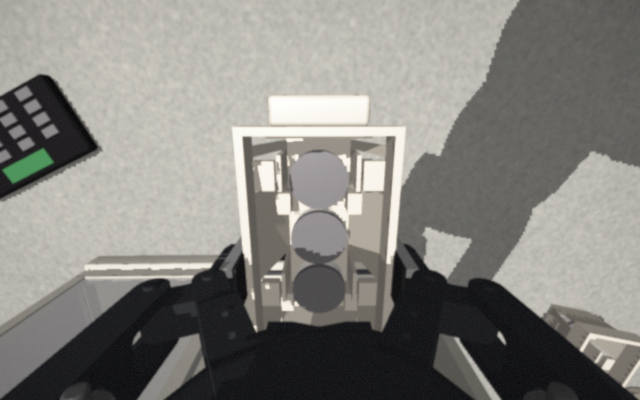

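The held tray shows its lip at (320,110) pointing toward the robot, as wanted. I'll measure its offset in the grip from the lip and rim end.

```bash
cat >> h.py <<'E'
def held(P,tcp,yaw,zlo,zhi):
    d=np.array([np.cos(np.radians(yaw)),np.sin(np.radians(yaw))]); n=np.array([-d[1],d[0]])
    m=(P[...,2]>zlo)&(P[...,2]<zhi); Q=P[m]*1000; q=Q[:,:2]-np.array(tcp[:2])*1000; s=q@d; w=q@n
    k=(s>45)&(s<95)&(abs(w)<45); s,w,z=s[k],w[k],Q[k,2]
    e=(s>68); print('n',e.sum(),'end max',np.percentile(s[e],99).round(1),'lip w',np.percentile(w[e],[1,99]).round(1),'lip z',np.median(z[e]).round(1))
    e=(s>60)&(s<66); print('rim w',np.percentile(w[e],[1,99]).round(1),'z',np.median(z[e]).round(1), np.percentile(z[e],95).round(1))
    for lo in (46,54,62): 
        e=(s>lo)&(s<lo+5); print(lo,'w range',np.percentile(w[e],[1,99]).round(1))
E
python3 - <<'E'
from h import *
s=robot.read_state(); P=np.load('w5.npz')['P']
held(P,s['tcp_pos'],172.7,.15,.185)
E
```

```text
n 2921 end max 78.5 lip w [-18.8  19.7] lip z 164.3
rim w [-33.1  33.9] z 164.3 165.5
46 w range [-33.4  34.4]
54 w range [-33.4  34.2]
62 w range [-32.9  33.8]
```

```bash
python3 -m inch '[0.5,-0.06,0,0,0.9,-0.107,0,0,0.9,-0.107,0,0,0.9,-0.107,0,0,0.9,-0.107,0,0.001]'
python3 -m inch '[0.9,-0.107,0,0,0.9,-0.107,0,0,0.12,-0.01,0,0,0,0,0,0,0,0,0,0]'
python3 - <<'E'
from h import *
st()
c,im,D,P=snap('wrist','w6.png'); np.savez('w6.npz',im=im,D=D,P=P)
s=robot.read_state(); held(P,s['tcp_pos'],172.7,.15,.185)
E
```

```text
time: 17.12
tcp_pos: [0.478, -0.0302, 0.1335]
tcp_rot: [0.182, 3.136, 0.0]
ft_force: [-0.2, -1.1, -3.1]
opening: 0.784
grip_force: 68.2
time: 17.75
tcp_pos: [0.5327, -0.0372, 0.1336]
tcp_rot: [-0.183, -3.135, -0.0]
ft_force: [-0.2, 0.5, -2.3]
opening: 0.785
grip_force: 68.2
t 17.75 tcp [532.7 -37.2 133.6] ydeg 83.33 tilt -1.0 F [-0.2  0.5 -2.3] op 0.785 grip 68.2 q6 -1.73
n 2955 end max 78.8 lip w [-18.7  19.8] lip z 164.0
rim w [-33.2  34. ] z 163.9 165.1
46 w range [-33.5  34. ]
54 w range [-33.6  34.1]
62 w range [-33.1  33.8]
```

```bash
python3 -m inch '[0.03,-0.03,-0.5,0,0,0,-0.6,0,0,0,-0.4,0,0,0,-0.15,0,0,0,0,0]'
python3 -m inch '[0,0,-0.08,0,0,0,0,0]'
python3 - <<'E'
from h import *
st()
E
```

```text
time: 18.42
tcp_pos: [0.5343, -0.0387, 0.084]
tcp_rot: [-0.184, -3.136, -0.0]
ft_force: [0.3, -0.2, -1.8]
opening: 0.786
grip_force: 68.2
time: 18.68
tcp_pos: [0.5346, -0.0388, 0.0822]
tcp_rot: [0.183, 3.136, -0.0]
ft_force: [-0.4, 0.1, -2.0]
opening: 0.784
grip_force: 68.2
t 18.68 tcp [534.6 -38.8  82.2] ydeg 83.31 tilt -1.0 F [-0.4  0.1 -2. ] op 0.784 grip 68.2 q6 -1.73
```

```bash
python3 -m inch '[-0.03,0.02,-0.06,0,0,0,0,0]'
python3 -m inch '[0,0,-0.06,0,0,0,0,0]'
python3 -m inch '[0,0,-0.05,0,0,0,0,0]'
python3 - <<'E'
from h import *
st()
E
```

```text
time: 18.92
tcp_pos: [0.5335, -0.0381, 0.0802]
tcp_rot: [0.183, 3.136, -0.0]
ft_force: [-0.5, 0.0, -3.0]
opening: 0.783
grip_force: 68.4
time: 19.18
tcp_pos: [0.5336, -0.0381, 0.08]
tcp_rot: [0.183, 3.135, -0.0]
ft_force: [-5.2, 0.5, 9.9]
opening: 0.783
grip_force: 69.8
time: 19.42
tcp_pos: [0.5337, -0.0381, 0.0799]
tcp_rot: [0.183, 3.135, -0.001]
ft_force: [-9.4, 1.5, 22.4]
opening: 0.784
grip_force: 71.2
t 19.43 tcp [533.7 -38.1  79.9] ydeg 83.32 tilt -1.0 F [-9.4  1.5 22.4] op 0.784 grip 71.2 q6 -1.73
```

```bash
python3 -m inch '[0,0,0.05,0,0,0,0,0,0,0,0,0,0,0,0,0]' 1
python3 -m inch '[0,0,0.3,0,0,0,0.8,0,0,0,1,0,0,0,1,0,0,0,1,0]'
python3 -m inch '[0,0,1,0,0,0,1,0,0,0,1,0,0,0,1,0,0,0,0,0]'
python3 - <<'E'
from h import *
st()
c,im,D,P=snap('wrist','w7.png'); np.savez('w7.npz',im=im,D=D,P=P)
s=robot.read_state(); held(P,(.5321,-.0379),173.2,.095,.125)
for n in('top','side'):
  c,im,D,P=snap(n); print(n)
  for a in (((.532,-.038),.098,.13),((.589,.237),.045,.07)):
    try: tray(P,*a)
    except Exception as e: print(e)
E
```

```text
time: 19.92
tcp_pos: [0.5335, -0.0381, 0.078]
tcp_rot: [-0.183, -3.136, -0.0]
ft_force: [0.4, 0.1, -0.7]
opening: 1.001
grip_force: 0.0
time: 20.55
tcp_pos: [0.5336, -0.0381, 0.2029]
tcp_rot: [0.183, 3.136, -0.0]
ft_force: [0.7, -1.3, -0.4]
opening: 1.001
grip_force: 0.0
time: 21.18
tcp_pos: [0.5347, -0.0384, 0.3244]
tcp_rot: [0.183, 3.13, -0.002]
ft_force: [0.3, 0.0, 0.6]
opening: 0.996
grip_force: 0.0
t 21.18 tcp [534.7 -38.4 324.4] ydeg 83.32 tilt -1.0 F [0.3 0.  0.6] op 0.996 grip 0.0 q6 -1.73
n 219 end max 75.9 lip w [-18.8  19.5] lip z 110.4
rim w [-33.3  33.1] z 110.1 111.7
46 w range [-33.   33.6]
54 w range [-32.9  33.5]
62 w range [-33.7  32.2]
top
rim [511.4 -35.4] 113.7 65.6 endw 62.0 36.0 z [0.1109 0.1155] origin [517.4 -36. ] lipyaw 174.3
rim [595.  234.8] 142.1 70.0 endw 40.0 65.0 z [0.0541 0.06  ] origin [589.3 236.8] lipyaw -19.5
side
rim [527.  -36.9] 143.6 68.9 endw 68.0 39.0 z [0.1093 0.114 ] origin [533.  -37.6] lipyaw 173.1
rim [601.4 200.9] 102.7 14.1 endw 10.0 4.0 z [0.0525 0.0579] origin [607.2 199.5] lipyaw 166.1
```

View pics/w7.png

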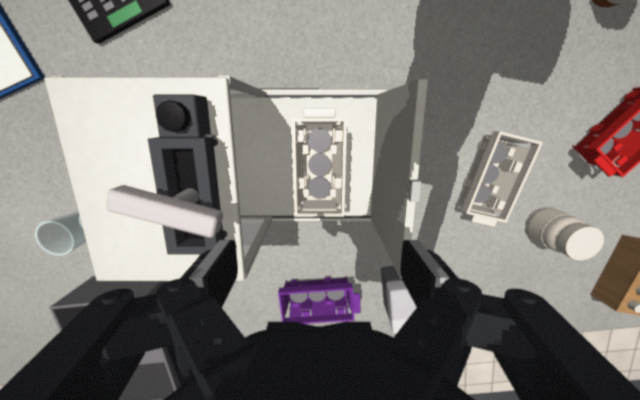

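The first tray stands on the lugs: rim at 111 mm, lip at (319,112) toward the robot, origin about (533,-37.7). Next is the second tray, which shows at (503,175).

```bash
python3 -m inch '[0.181,0.91,0,-0.0037,0.181,0.91,0,-0.0037,0.181,0.91,0,-0.0037,0.181,0.91,0,-0.0037,0.181,0.91,0,-0.0037]'
python3 -m inch '[0.181,0.91,0,-0.0037,0.181,0.91,0,-0.0037,0.181,0.91,0,-0.0037,0.181,0.91,0,-0.0037,0.181,0.91,0,-0.0037]'
python3 -m inch '[0,0,-1,0,0,0,-1,0,0,0,0,0]'
python3 - <<'E'
from h import *
st()
c,im,D,P=snap('wrist'); tray(P,(.589,.237),.045,.07)
c,im,D,P=snap('side','s8.png'); tray(P,(.589,.237),.045,.07)
E
```

```text
time: 21.95
tcp_pos: [0.5602, 0.0993, 0.3196]
tcp_rot: [-0.366, -3.117, 0.0]
ft_force: [0.4, -0.0, -0.5]
opening: 0.996
grip_force: 0.0
time: 22.58
tcp_pos: [0.5874, 0.2357, 0.3194]
tcp_rot: [-0.547, -3.091, 0.002]
ft_force: [0.7, -0.0, -0.7]
opening: 1.0
grip_force: 0.0
time: 22.95
tcp_pos: [0.5857, 0.2345, 0.2571]
tcp_rot: [-0.544, -3.086, 0.005]
ft_force: [0.2, -0.4, 0.0]
opening: 0.997
grip_force: 0.0
t 22.95 tcp [585.7 234.5 257.1] ydeg 70.0 tilt -1.0 F [ 0.2 -0.4  0. ] op 0.997 grip 0.0 q6 -1.02
rim [596.  235.8] 141.1 68.1 endw 38.0 67.0 z [0.0543 0.0555] origin [590.4 237.9] lipyaw -20.0
rim [595.9 236.3] 142.5 71.9 endw 37.0 68.0 z [0.0531 0.0581] origin [590.3 238.3] lipyaw -19.8
```

```bash
python3 -m inch '[0.14,0.1,-1,0,0,0,-1,0,0,0,-1,0,0,0,-1,0,0,0,-1,0]' 1
python3 -m inch '[0,0,-1,0,0,0,-1,0,0,0,-0.5,0,0,0,-0.3,0,0,0,0,0]' 
python3 -m inch '[0,0,0,0,0,0,0,0,0,0,0,0,0,0,0,0]' -1 60
python3 -m inch '[0,0,0.2,0,0,0,0.8,0,0,0,1,0,0,0,1,0,0,0,1,0]'
python3 -m inch '[0,0,0.8,0,0,0,0,0]'
python3 - <<'E'
from h import *
st()
c,im,D,P=snap('wrist','w9.png'); np.savez('w9.npz',im=im,D=D,P=P)
E
```

```text
time: 23.68
tcp_pos: [0.5934, 0.238, 0.1123]
tcp_rot: [0.546, 3.091, 0.002]
ft_force: [-0.2, 0.2, 0.6]
opening: 1.008
grip_force: 0.0
time: 24.3
tcp_pos: [0.5925, 0.2379, 0.0277]
tcp_rot: [0.546, 3.093, 0.0]
ft_force: [-0.5, -0.1, -0.0]
opening: 1.0
grip_force: 0.0
time: 24.8
tcp_pos: [0.5932, 0.2381, 0.029]
tcp_rot: [0.545, 3.091, 0.002]
ft_force: [0.7, 0.4, 5.7]
opening: 0.778
grip_force: 69.6
time: 25.42
tcp_pos: [0.5915, 0.2378, 0.1479]
tcp_rot: [-0.546, -3.093, 0.001]
ft_force: [-0.2, -0.1, -2.4]
opening: 0.78
grip_force: 68.6
time: 25.68
tcp_pos: [0.5931, 0.2382, 0.1734]
tcp_rot: [0.545, 3.09, 0.002]
ft_force: [0.6, -0.2, -1.4]
opening: 0.784
grip_force: 68.8
t 25.68 tcp [593.1 238.2 173.4] ydeg 69.99 tilt -1.0 F [ 0.6 -0.2 -1.4] op 0.784 grip 68.8 q6 -1.01
```

```bash
python3 -m inch '[-0.5,-0.07,0,0,-0.92,-0.07,0,0,-0.92,-0.07,0,0,-0.92,-0.07,0,0,-0.92,-0.07,0,0]'
python3 -m inch '[-0.92,-0.07,0,0,-0.92,-0.07,0,0,-0.92,-0.07,0,0,-0.92,-0.07,0,0,-0.42,-0.07,0,0]'
python3 -m inch '[0,-0.5,0,0.0046,-0.02,-0.97,0,0.0046,-0.02,-0.97,0,0.0046,-0.02,-0.97,0,0.0046,-0.02,-0.97,0,0.0046]'
python3 -m inch '[-0.02,-0.97,0,0.0046,-0.02,-0.97,0,0.0046,-0.02,-0.97,0,0.0045,0,-0.47,0,0,0,0,0,0]'
python3 - <<'E'
from h import *
st()
c,im,D,P=snap('wrist','w10.png'); np.savez('w10.npz',im=im,D=D,P=P)
s=robot.read_state(); t=s['tcp_pos'];
# rear rim end: look at all points near tray height on the camera (robot) side
d=np.array([np.cos(np.radians(173.2)),np.sin(np.radians(173.2))]); n=np.array([-d[1],d[0]])
Q=P[(P[...,2]>.18)&(P[...,2]<.22)]*1000; q=Q[:,:2]-np.array(t[:2])*1000; a=q@d;w=q@n
k=(a>25)&(a<80)&(abs(w)<36); print('end',np.percentile(a[k],[98,99.5]),'w',np.percentile(w[k&(a>45)],[1,99]),'z',np.percentile(Q[k,2],[50,90]))
e=k&(abs(w)<20)&(a>50); print(a[e].max() if e.any() else None, np.median(Q[e,2]))
c,im,D,P=snap('side','s10.png'); tray(P,(.35,-.014),.185,.215); tray(P,(.532,-.038),.098,.13)
E
```

```text
time: 26.35
tcp_pos: [0.4645, 0.227, 0.1693]
tcp_rot: [-0.545, -3.09, 0.002]
ft_force: [0.1, 0.7, -2.2]
opening: 0.781
grip_force: 68.8
time: 26.98
tcp_pos: [0.3412, 0.2164, 0.1699]
tcp_rot: [-0.544, -3.091, 0.002]
ft_force: [1.2, -0.2, -1.5]
opening: 0.78
grip_force: 68.8
time: 27.6
tcp_pos: [0.3413, 0.0844, 0.1708]
tcp_rot: [-0.319, -3.125, 0.0]
ft_force: [0.5, -0.3, -3.3]
opening: 0.783
grip_force: 68.7
time: 28.22
tcp_pos: [0.3396, -0.0168, 0.1709]
tcp_rot: [-0.19, -3.135, -0.0]
ft_force: [-0.1, 0.0, -2.4]
opening: 0.78
grip_force: 68.7
t 28.23 tcp [339.6 -16.8 170.9] ydeg 83.05 tilt -1.0 F [-0.1  0.  -2.4] op 0.78 grip 68.7 q6 -1.83
end [67.29603666 67.38649779] w [-33.34960346  34.09105665] z [195.83750232 197.14021549]
67.4127377076034 196.26561784718078
rim [289.1 -35.7] 71.6 34.8 endw 6.0 12.0 z [0.1954 0.1996] origin [284.8 -31.5] lipyaw -44.0
rim [526.8 -36.5] 143.9 69.5 endw 68.0 40.0 z [0.1096 0.114 ] origin [532.8 -37.2] lipyaw 173.5
```

View pics/w10.png

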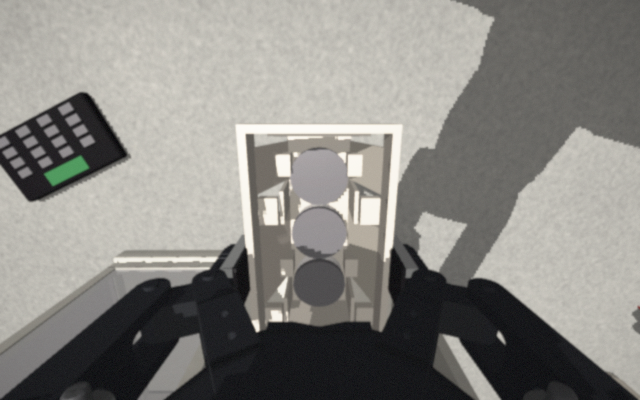

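The held tray has its lip away from the robot (plain rim at (320,130)), so it is end for end to the tray below. I'm moving it in.

```bash
python3 -m inch '[0.5,-0.055,0,0,0.93,-0.1,0,0,0.93,-0.1,0,0,0.93,-0.1,0,0,0.93,-0.1,0,0]'
python3 -m inch '[0.93,-0.1,0,0,0.93,-0.1,0,0,0.43,-0.05,0,0,0,0,0,0,0,0,0,0]'
python3 - <<'E'
from h import *
st()
E
```

```text
time: 28.95
tcp_pos: [0.4682, -0.0288, 0.171]
tcp_rot: [0.184, 3.136, 0.0]
ft_force: [0.1, -1.1, -1.8]
opening: 0.778
grip_force: 68.7
time: 29.58
tcp_pos: [0.5338, -0.0366, 0.171]
tcp_rot: [-0.186, -3.135, -0.0]
ft_force: [-0.1, -0.5, -1.8]
opening: 0.783
grip_force: 68.7
t 29.57 tcp [533.8 -36.6 171. ] ydeg 83.23 tilt -1.0 F [-0.1 -0.5 -1.8] op 0.783 grip 68.7 q6 -1.73
```

```bash
python3 -m inch '[0.03,-0.04,-0.5,0,0,0,-0.6,0,0,0,-0.4,0,0,0,-0.13,0,0,0,0,0]'
python3 -m inch '[0,0,0,0]'
python3 - <<'E'
from h import *
st()
E
```

```text
time: 30.2
tcp_pos: [0.5355, -0.0383, 0.1223]
tcp_rot: [-0.186, -3.136, -0.0]
ft_force: [0.1, -1.1, -1.8]
opening: 0.779
grip_force: 68.7
time: 30.32
tcp_pos: [0.5361, -0.0384, 0.123]
tcp_rot: [0.186, 3.135, -0.0]
ft_force: [0.4, 0.2, -2.2]
opening: 0.777
grip_force: 68.7
t 30.32 tcp [536.1 -38.4 123. ] ydeg 83.2 tilt -1.0 F [ 0.4  0.2 -2.2] op 0.777 grip 68.7 q6 -1.73
```

```bash
python3 -m inch '[-0.03,0,-0.07,0,0,0,0,0]'
python3 -m inch '[0,0,-0.05,0,0,0,0,0]'
python3 -m inch '[0,0,-0.05,0,0,0,0,0]'
```

```text
time: 30.58
tcp_pos: [0.5347, -0.0382, 0.1204]
tcp_rot: [0.186, 3.136, -0.0]
ft_force: [0.5, -0.3, -1.5]
opening: 0.781
grip_force: 68.7
time: 30.82
tcp_pos: [0.5349, -0.0383, 0.119]
tcp_rot: [0.186, 3.136, -0.0]
ft_force: [0.3, -0.6, -0.5]
opening: 0.781
grip_force: 68.8
time: 31.08
tcp_pos: [0.535, -0.0383, 0.1188]
tcp_rot: [0.186, 3.135, -0.001]
ft_force: [-4.0, -0.0, 9.6]
opening: 0.782
grip_force: 70.2
```

Landed at the expected height. Release, rise and check.

```bash
python3 -m inch '[0,0,0.03,0,0,0,0,0,0,0,0,0,0,0,0,0]' 1
python3 -m inch '[0,0,0.3,0,0,0,0.8,0,0,0,1,0,0,0,1,0,0,0,1,0]'
python3 -m inch '[0,0,1,0,0,0,1,0,0,0,1,0,0,0,0,0]'
python3 - <<'E'
from h import *
st()
c,im,D,P=snap('wrist','w11.png'); np.savez('w11.npz',im=im,D=D,P=P)
tray(P,(.532,-.038),.13,.16)
m=(P[...,2]>.26)&(P[...,2]<.29)&(np.hypot(P[...,0]-.518,P[...,1]+.155)<.08); m[240:]=0
print('bar',m.sum(),rect(P[m]),np.median(P[m][:,2]))
c,im,D,P=snap('side','s11.png'); tray(P,(.532,-.038),.13,.16)
m=(P[...,2]>.262)&(P[...,2]<.29)&(np.hypot(P[...,0]-.518,P[...,1]+.155)<.08); print('bar',m.sum(),rect(P[m]),np.median(P[m][:,2]))
c,im,D,P=snap('top','t11.png')
E
```

```text
time: 31.58
tcp_pos: [0.5347, -0.0382, 0.118]
tcp_rot: [-0.186, -3.136, -0.0]
ft_force: [-0.8, -0.1, -0.8]
opening: 0.996
grip_force: 0.0
time: 32.2
tcp_pos: [0.5347, -0.0382, 0.2429]
tcp_rot: [0.186, 3.135, -0.0]
ft_force: [-0.3, 1.1, 0.1]
opening: 1.003
grip_force: 0.0
time: 32.7
tcp_pos: [0.5359, -0.0385, 0.3344]
tcp_rot: [0.186, 3.13, -0.002]
ft_force: [0.3, -0.3, -0.9]
opening: 0.999
grip_force: 0.0
t 32.7 tcp [535.9 -38.5 334.4] ydeg 83.2 tilt -1.0 F [ 0.3 -0.3 -0.9] op 0.999 grip 0.0 q6 -1.73
rim [538.4 -38.6] 141.0 68.1 endw 39.0 67.0 z [0.144  0.1455] origin [532.4 -37.9] lipyaw -6.8
bar 3003 (array([ 519.6, -152.1]), 79.6, 18.4, np.float32(66.67)) 0.2768302118109314
rim [534.2 -37.9] 134.9 68.9 endw 68.0 68.0 z [0.1424 0.1476] origin [528.2 -37.2] lipyaw -7.0
bar 284 (array([ 520.1, -153.2]), 79.2, 19.7, np.float32(66.54)) 0.27651062057293607
```

View pics/s11.png

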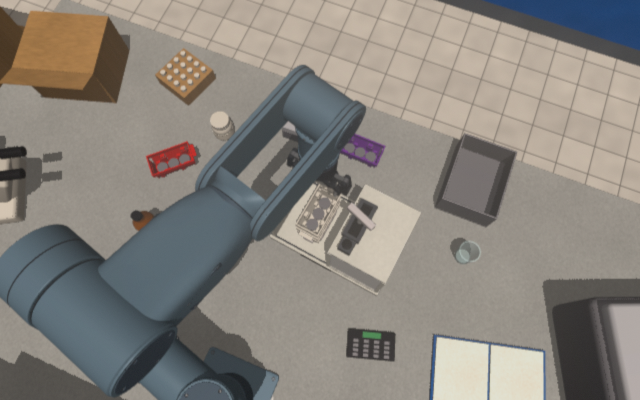

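View pics/w11.png

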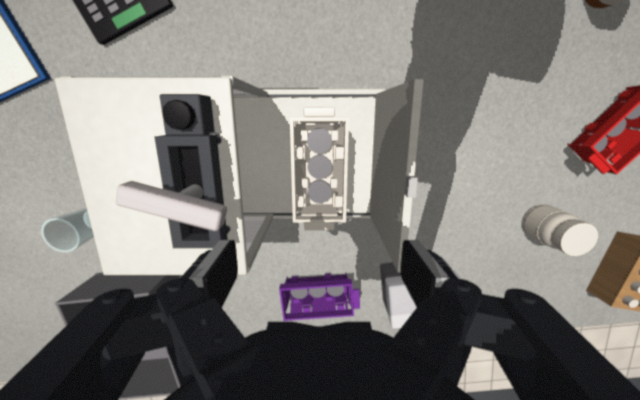

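The top tray's rim is at 145 mm and its origin at (532.4,-37.9), both right. No white tray is left on the bench. The bar is at wrist view (170,203). I'm going to grip it.

```bash
python3 -m inch '[-0.049,-0.346,0,-0.0269,-0.049,-0.346,0,-0.0269,-0.049,-0.346,0,-0.0269,-0.049,-0.346,0,-0.0269,-0.049,-0.346,0,-0.0269]' 0
python3 -m inch '[-0.049,-0.346,0,-0.0269,-0.049,-0.346,0,-0.0269,-0.049,-0.346,0,-0.0269,-0.049,-0.346,0,-0.0269,-0.049,-0.346,0,-0.0269]'
python3 -m inch '[-0.049,-0.346,0,-0.0269,0,0,0,0,0,0,0,0]'
python3 - <<'E'
from h import *
st()
E
```

```text
time: 33.48
tcp_pos: [0.5267, -0.0902, 0.3296]
tcp_rot: [-1.462, -2.777, 0.001]
ft_force: [-0.2, -0.3, 0.9]
opening: 0.501
grip_force: 0.0
time: 34.1
tcp_pos: [0.5194, -0.1421, 0.3295]
tcp_rot: [-2.473, -1.933, 0.002]
ft_force: [0.1, -0.3, -0.5]
opening: 0.501
grip_force: 0.0
time: 34.48
tcp_pos: [0.5183, -0.152, 0.3304]
tcp_rot: [-2.621, -1.73, 0.001]
ft_force: [0.1, 0.9, -0.0]
opening: 0.498
grip_force: 0.0
t 34.48 tcp [ 518.3 -152.   330.4] ydeg -23.14 tilt -1.0 F [ 0.1  0.9 -0. ] op 0.498 grip 0.0 q6 -0.09
```

```bash
python3 -m inch '[0.04,-0.02,-0.8,0,0,0,-1,0,0,0,-0.7,0,0,0,-0.1,0,0,0,0,0]'
python3 -m inch '[0,0,0,0,0,0,0,0,0,0,0,0,0,0,0,0]' -1 40
python3 - <<'E'
from h import *
st()
E
```

```text
time: 35.1
tcp_pos: [0.5201, -0.1529, 0.2537]
tcp_rot: [2.623, 1.728, 0.0]
ft_force: [0.8, -0.3, 0.3]
opening: 0.502
grip_force: 0.0
time: 35.6
tcp_pos: [0.5206, -0.1534, 0.2541]
tcp_rot: [2.623, 1.726, 0.002]
ft_force: [4.1, 0.4, 3.4]
opening: 0.203
grip_force: 42.5
t 35.6 tcp [ 520.6 -153.4  254.1] ydeg -23.32 tilt -1.0 F [4.1 0.4 3.4] op 0.203 grip 42.5 q6 -0.09
```

```bash
python3 -m inch '[0.05,0.4,0,0,0.1,0.8,0,0,0.1,0.8,0,0,0.1,0.8,0,0,0.1,0.8,0,0]'
python3 -m inch '[0.1,0.8,0,0,0.08,0.6,0,0,0.04,0.3,0,0,0,0.15,0,0,0,0.04,0,0]'
python3 -m inch '[0,0,0,0]'
python3 - <<'E'
from h import *
st()
E
```

```text
time: 36.22
tcp_pos: [0.5333, -0.045, 0.2535]
tcp_rot: [2.624, 1.725, -0.001]
ft_force: [1.6, -3.7, 3.5]
opening: 0.203
grip_force: 42.5
time: 36.85
tcp_pos: [0.5399, 0.0107, 0.2532]
tcp_rot: [2.624, 1.726, -0.002]
ft_force: [0.5, -7.0, 4.0]
opening: 0.202
grip_force: 42.5
time: 36.98
tcp_pos: [0.5399, 0.0106, 0.2532]
tcp_rot: [2.624, 1.725, -0.001]
ft_force: [-0.7, -4.4, 3.6]
opening: 0.205
grip_force: 42.5
t 36.98 tcp [539.9  10.6 253.2] ydeg -23.37 tilt -1.0 F [-0.7 -4.4  3.6] op 0.205 grip 42.5 q6 0.22
```

```bash
python3 -m inch '[0,0.06,0,0,0,0,0,0]'
python3 -m inch '[0,0.05,0,0,0,0,0,0]'
```

```text
time: 37.22
tcp_pos: [0.5399, 0.0108, 0.2533]
tcp_rot: [2.623, 1.723, -0.004]
ft_force: [-0.2, -10.4, 2.4]
opening: 0.2
grip_force: 42.5
time: 37.48
tcp_pos: [0.5399, 0.011, 0.2534]
tcp_rot: [2.622, 1.721, -0.006]
ft_force: [-1.1, -14.6, 4.1]
opening: 0.204
grip_force: 42.5
```

```bash
python3 -m inch '[0,-0.06,0,-0.026,0,0,0,-0.026,0,0,0,-0.026,0,0,0,-0.026,0,0,0,-0.026]'
python3 -m inch '[0,0,0,-0.026,0,0,0,-0.026,0,0,0,-0.023,0,0,0,0,0,0,0,0]'
python3 - <<'E'
from h import *
st(); print(robot.read_state()['wrist_torque'])
E
```

```text
time: 38.1
tcp_pos: [0.5397, 0.011, 0.2532]
tcp_rot: [3.093, 0.531, -0.002]
ft_force: [-0.8, -9.1, 4.2]
opening: 0.199
grip_force: 42.5
time: 38.72
tcp_pos: [0.5397, 0.0111, 0.2532]
tcp_rot: [3.133, -0.196, -0.001]
ft_force: [-0.1, -7.7, 4.0]
opening: 0.202
grip_force: 42.5
t 38.73 tcp [539.7  11.1 253.2] ydeg -97.17 tilt -1.0 F [-0.1 -7.7  4. ] op 0.202 grip 42.5 q6 1.51
[-1.30741263  0.15921468  0.20628981]
```

```bash
python3 -m inch '[0,0,0,0,0,0,0,0,0,0,0,0]' 0
python3 -m inch '[0,0,0.4,0,0,0,0.8,0,-0.5,0,1,0,-0.5,0,0.5,0,0,0,0,0]'
python3 -m inch '[-0.7,0,0.5,0,0,0,0,0,0,0,0,0]' -1
python3 - <<'E'
from h import *
st()
c,im,D,P=snap('wrist','w12.png'); m=(P[...,2]>.265)&(P[...,2]<.29)&(np.hypot(P[...,0]-.538,P[...,1]-.0115)<.08); m[225:]=0
print('bar',m.sum(),rect(P[m]),np.median(P[m][:,2]))
E
```

```text
time: 39.1
tcp_pos: [0.5396, 0.0136, 0.2528]
tcp_rot: [-3.135, 0.195, 0.002]
ft_force: [-0.5, 0.1, 1.0]
opening: 0.498
grip_force: 0.0
time: 39.72
tcp_pos: [0.5096, 0.0133, 0.3358]
tcp_rot: [3.135, -0.195, 0.005]
ft_force: [0.1, -0.2, 1.0]
opening: 0.505
grip_force: 0.0
time: 40.1
tcp_pos: [0.4892, 0.0132, 0.3482]
tcp_rot: [-3.135, 0.195, 0.001]
ft_force: [0.1, 0.3, 0.4]
opening: 0.0
grip_force: 0.0
t 40.1 tcp [489.2  13.2 348.2] ydeg -97.13 tilt -1.0 F [0.1 0.3 0.4] op 0.0 grip 0.0 q6 1.49
bar 2493 (array([538.6,  11.5]), 79.5, 18.0, np.float32(-6.79)) 0.27731408869924784
```

```bash
python3 -m inch '[0.8,-0.03,0,0,0.8,-0.03,0,0,0.05,0,-1,0,0,0,-1,0,0,0,0,0]'
python3 -m inch '[0,0,-0.3,0,0,0,-0.3,0,0,0,-0.3,0,0,0,-0.3,0,0,0,0,0]'
python3 - <<'E'
from h import *
st()
E
```

```text
time: 40.78
tcp_pos: [0.5372, 0.0116, 0.2859]
tcp_rot: [-3.135, 0.195, 0.011]
ft_force: [-0.2, -1.5, 0.4]
opening: 0.002
grip_force: 0.0
time: 41.4
tcp_pos: [0.5393, 0.0112, 0.254]
tcp_rot: [3.135, -0.195, 0.005]
ft_force: [1.8, 0.4, 3.1]
opening: 0.001
grip_force: 1.4
t 41.4 tcp [539.3  11.2 254. ] ydeg -97.13 tilt -1.0 F [1.8 0.4 3.1] op 0.001 grip 1.4 q6 1.51
```

```bash
python3 -m inch '[0,0,-0.2,0,0,0,-0.1,0,0,0,0,0]'
python3 -m inch '[0,0,-0.05,0,0,0,0,0]'
python3 -m inch '[0,0,-0.03,0,0,0,0,0]'
```

```text
time: 41.78
tcp_pos: [0.5393, 0.0112, 0.2457]
tcp_rot: [3.135, -0.195, 0.005]
ft_force: [-0.0, 0.8, 7.3]
opening: -0.004
grip_force: 3.6
time: 42.02
tcp_pos: [0.5393, 0.0112, 0.2444]
tcp_rot: [3.135, -0.195, 0.005]
ft_force: [0.1, 0.4, 6.7]
opening: -0.001
grip_force: 3.7
time: 42.28
tcp_pos: [0.5393, 0.0112, 0.2436]
tcp_rot: [3.135, -0.195, 0.005]
ft_force: [-0.1, 1.2, 7.1]
opening: -0.001
grip_force: 3.8
```

```bash
python3 -m inch '[0,0,-0.03,0,0,0,0,0]'
python3 -m inch '[0,0,-0.03,0,0,0,0,0]'
```

```text
time: 42.52
tcp_pos: [0.5393, 0.0112, 0.243]
tcp_rot: [3.135, -0.195, 0.006]
ft_force: [-1.5, 0.5, 9.3]
opening: -0.001
grip_force: 4.5
time: 42.78
tcp_pos: [0.5394, 0.0112, 0.243]
tcp_rot: [3.135, -0.195, 0.007]
ft_force: [-2.4, 0.5, 14.0]
opening: -0.002
grip_force: 6.8
```

```bash
python3 -m inch '[0,0,0.3,0,0,0,0.8,0,0,0,1,0,-0.8,0,1,0,-0.8,0,0.5,0]'
python3 -m inch '[0,0,0,0,0,0,0,0]'
python3 - <<'E'
from h import *
st()
c,im,D,P=snap('wrist','w13.png')
g=cv2.cvtColor(im,cv2.COLOR_BGR2GRAY)
m=(g>110)&(P[...,2]>.24)&(P[...,2]<.29)&(np.hypot(P[...,0]-.538,P[...,1]-.0115)<.043); m[225:]=0
print('bar',m.sum(),rect(P[m]),np.median(P[m][:,2]))
roof=(g>150)&(P[...,2]>.2)&(P[...,2]<.213); print('roof',rect(P[roof]))
c,im,D,P=snap('side','s13.png')
a=P[(P[...,2]>.05)&(P[...,2]<.2)&(np.hypot(P[...,0]-.53,P[...,1]+.04)<.08)]; print(len(a))
E
```

```text
time: 43.4
tcp_pos: [0.4901, 0.0113, 0.3495]
tcp_rot: [3.135, -0.195, 0.002]
ft_force: [-0.7, -0.6, -0.8]
opening: -0.003
grip_force: 0.0
time: 43.65
tcp_pos: [0.4906, 0.0114, 0.3474]
tcp_rot: [-3.135, 0.195, 0.001]
ft_force: [-0.0, 0.1, -0.3]
opening: -0.004
grip_force: 0.0
t 43.65 tcp [490.6  11.4 347.4] ydeg -97.13 tilt -1.0 F [-0.   0.1 -0.3] op -0.004 grip 0.0 q6 1.49
bar 1738 (array([538.9,  10.7]), 78.6, 45.3, np.float32(-8.37)) 0.24580297959627473
roof (array([534.2, -27.6]), 204.2, 171.0, np.float32(-6.9))
110
```

View pics/w13.png

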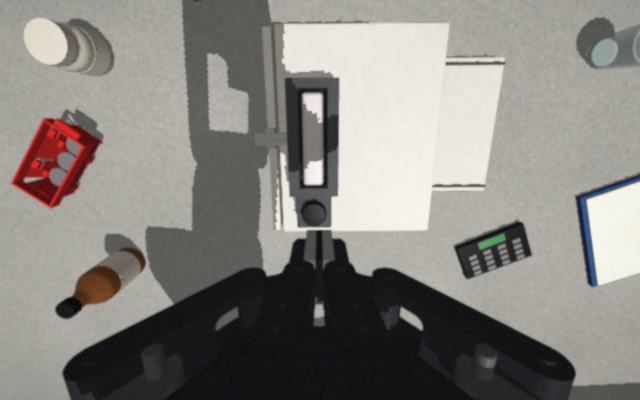

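The bar at (313,137) sits in its escutcheon with its top at 246 mm and stays there. The hood is back at its shut position. Handing in.

```bash
python3 -c "
from rig import hand_in
print(hand_in())"
```

```text
the job is handed in; nothing more can be done
None
```

Handed in: both loose trays stand end for end on the base tray at the right heights, and the hood is shut with the handle turned back and caught in; nothing was knocked over in the views I checked, and the judge returned no verdict.

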